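Press two glued strips on a tilted shoe heel

TASK

Clear the heel jack first: lift the glue canister by its handle off the jack's base and stand it upright on the bench beside the jack. Then take the pressing float by its grip, tilt it to match the sloped heel and press it flat on both freshly glued rubber strips, centred over the heel and in line with it. Finish while still holding it there, flush and pressed lightly on both strips; leave the brush, the tin and the screwdriver alone.

Things in the scene. Friction and masses are not known exactly. Their poses are not given: they have to be found in the camera images.
- jack: Heel jack, fixed to the bench: grey iron base plate 270 (x) x 120 (y) x 15 mm high. The canister stands on its flat front part (its -x half, nearest the robot); on the other half a sloped wooden heel is clamped between two cheeks 70 mm high. Origin: centre of the base's underside; x runs from the front part towards the heel, z up.
- heel_pin (a point): Middle of the level pin, along y, on which the heel is clamped (58 mm above the bench; axes as the jack's). The heel is 90 (x) x 60 (y) x 35 mm of light wood, low end towards the canister. Its slope about y differs each time, 9 to 26 degrees, and does not give: find it by touch or eye. The strips' outer faces lie 40 mm from the pin, square to the slope, the middle of the face straight out from it.
- strip_low (a joint): Lower of two black rubber strips glued across the heel's sloped face, each 16 (along the slope) x 56 (across) x 5 mm thick; this one's centre line is 30 mm down the slope from the middle of the face. It is springy; the joint value is how far it is squeezed, in m: 0 free, about 1 mm for every 3 N, 3 mm at most.
- strip_high (a joint): The upper strip, the same, its centre line 30 mm up the slope from the middle of the face. When the float lies flush both strips are squeezed about alike.
- canister: Closed aluminium glue canister, 68 mm diameter, 78 mm high, 0.3 to 0.55 kg, with a rigid dark steel bail handle: a round bar 10 mm thick, its level top part running 60 mm along y, its middle line 120 mm above the underside (37 mm clear over the lid); the handle is 86 mm wide over all along y. Origin: centre of the underside; z up.
- canister_bar (a point): Middle of the level part of the canister's handle; y runs along the bar.
- float: Pressing float: flat aluminium plate 90 (x) x 60 (y) x 8 mm with an upright wooden grip block on its middle, 50 (x) x 22 (y) mm, from 8 to 60 mm above the underside; 0.14 to 0.23 kg. Lies flat on the bench to the left or right of the jack (the brush lies on the other side). Origin: centre of the flat underside, which is the pressing face; z up through the grip. It may be used either end forward.
- brush: Shoe brush, wooden back, 120 (x) x 45 x 38 mm, on the bench on the other side from the float; leave alone. Origin: centre of the underside.
- tin: Flat round polish tin, 75 mm diameter, 25 mm high, on the bench beyond and to the right of the jack; leave alone. Origin: centre of the underside.
- screwdriver: Screwdriver lying beyond the jack, roughly along y; leave alone.

How it is judged:
By the outcome, as a careful person would: the job done as asked, in the order asked, and still so for the second after the job is handed in, while the arm keeps its last pose, push and grip.
It also fails if it takes over 58 s, if anything falls off the work surface, if the arm or the gripper's body presses on something with over 40 N, if the wrist force passes 120 N, or if a joint passes its speed limit or range.

ROBOT

A 6-joint arm with a two-finger parallel gripper is mounted at the origin on the work surface. World frame = base frame: x ahead of the robot, y to its left, z up, the work surface at z = 0. Lengths are in mm, angles in rad, forces in N, time in s.
With the tool pointing down it reaches from about 350 to 975 mm from the base axis. Payload 7.1 kg.
Tool frame: the origin (TCP) lies at the very end of the fingers, on their centre line; the grasp point (between the pads) lies 19 mm behind it; x points along the fingers, z is the direction in which the jaws open and shut, and the axes are right-handed (so a half turn about x gives the same grasp; the last joint's range is limited). The gripper opens to 88 mm and grips with 3 to 60 N. Pads are 20 mm wide; open, the fingers measure 115 mm over their backs; the gripper's body (75 mm by 178 mm) begins 61 mm behind the grasp point.
Start: joints at [1.312, 0.423, 1.63, -0, 1.089, -0.019], TCP at [148.411, 607.107, 222.675] pointing down, gripper open.
Joint ranges: [-3, 3], [-0.9, 2.11], [0.09, 2.58], [-1.31, 4.45], [0.11, 2.69], [-2.54, 2.54]. Speed limits (rad/s): [2.39, 2.39, 3.01, 3.14, 3.14, 3.14].

INTERFACE

Orientations are given as a rotation vector (axis times angle).
In Python, from workcell import * gives the robot as it stands.
- The arm moves only by the shell command python3 -m crank 'ROWS'. ROWS is JSON, a list of rows, each a list of 3 entries, a list of its own where there are three numbers: the shift along the tool's x, y, z in cm, then the turn, a rotation vector about the tool's x, y, z in degrees, then the finger opening in cm, from 0 to 8.78. In form: [[[dx, dy, dz], [rx, ry, rz], claw], ...]. A call has 1 to 5 rows; each row shifts and turns the commanded pose from where the row before left it, along the tool's axes as they then stand; what a row does not reach is not made up. A row lasts 1/8 s, in which the tool goes at most 62.5 mm and 10.7 degrees, less where a joint would pass 70% of its speed; a pose out of reach is approached as far as the arm can. A call with a gripper value outside its range is refused whole. The fingers move at their own pace and stop on an object; the grip force is fixed at half the most. Time passes only in rows, so rows that do not move let the fingers close. It gives the time, the measured TCP pose, the force and the opening at its end, in the units of the state.
- get_obs(): the state, without advancing time (a new reading comes with each control period).
- get_image(name): name is "scene" or "side" or "wrist"; returns a dict with "pixels" (384x512x3 uint8, red, green, blue), "mtx" (3x3 intrinsics, pixels), "view" (4x4, takes a point from world to camera coordinates). Camera axes: x right, y down, z forward; pixel columns grow to the right and rows downward; lengths in mm; the calibration is good to about 2 mm. A picture is of the moment at which its call begins. There is no depth.
- close_job(): hands the job in, once; it reports no verdict.
The state is a dict: "t": time; "qpos": joint angles; "qvel": joint speeds; "joint_torque": joint torques, N m; "ee_pos": TCP position; "orientation": TCP orientation; "ft_force": force on the tool from outside, world axes, zero at the start; "moment": the same for the moment, N m; "width": finger opening in mm.
Only numpy, scipy, OpenCV 4.12 (cv2) and the standard library are available. Lean on these libraries where they do the work, as an engineer would, in place of code of your own. Each camera call takes 0.05 s, during which the arm holds its last target.

## Working session

There is one attempt and no reset: what is moved stays moved. The work goes in short steps, Python scripts to look and compute and a shell command to move; the robot and the scene stay as the last step left them, time stands still between calls to the robot, and variables do not carry over. Pictures are saved under pics/ and viewed, and the job is handed in when it is done.

```bash
ls; mkdir -p pics; python3 - <<'E'
from workcell import *
import cv2
o=get_obs()
for k,v in o.items(): print(k,v)
for n in ("scene","side","wrist"):
    im=get_image(n); cv2.imwrite(f"pics/{n}0.png",im["pixels"][:,:,::-1]); print(n,im["mtx"],im["view"])
E
```

```text
pics
t 0.0
qpos [ 1.31200979e+00  4.23831473e-01  1.63067907e+00 -4.12088532e-05
  1.08859941e+00 -1.89965398e-02]
qvel [ 0.00131314 -0.00066887 -0.00091296  0.000826    0.00080429  0.00040857]
joint_torque [ 5.44267334e-05 -5.44606125e+01 -2.73678499e+01  6.43623504e-02
  2.24876142e-02 -1.30694075e-04]
ee_pos [148.27921467 606.58745491 221.91184133]
orientation [-1.03174022  1.31434822  1.03016547]
ft_force [ 0.77369987  0.27616833 -0.27866065]
moment [-0.06182797  0.03959073  0.00056903]
width 87.55734706623502
scene [[384.06210382   0.         263.75365185]
 [  0.         384.06210382 189.56778773]
 [  0.           0.           1.        ]] [[ 6.79794680e-01  7.33398075e-01  2.54108981e-03 -4.19911275e+02]
 [ 4.69111131e-01 -4.32155698e-01 -7.70179329e-01 -2.44155713e+02]
 [-5.63749891e-01  5.24755864e-01 -6.37822345e-01  1.26569570e+03]
 [ 0.00000000e+00  0.00000000e+00  0.00000000e+00  1.00000000e+00]]
side [[376.00197984   0.         257.04114404]
 [  0.         376.00197984 188.89984306]
 [  0.           0.           1.        ]] [[-9.51700763e-01 -3.06785141e-01 -1.21874849e-02  5.98251748e+02]
 [-2.20240824e-01  7.09805505e-01 -6.69081552e-01  2.25721018e+02]
 [ 2.13915022e-01 -6.34081242e-01 -7.43089053e-01  7.73963025e+02]
 [ 0.00000000e+00  0.00000000e+00  0.00000000e+00  1.00000000e+00]]
wrist [[296.77072864   0.         257.25542686]
 [  0.         296.77072864 191.96631015]
 [  0.           0.           1.        ]] [[ 2.37827401e-01  9.71307400e-01 -2.49153940e-04 -6.24378825e+02]
 [ 9.42459290e-01 -2.30701792e-01  2.41965226e-01 -2.91105973e+01]
 [ 2.34965135e-01 -5.77807785e-02 -9.70284890e-01  3.88910000e+02]
 [ 0.00000000e+00  0.00000000e+00  0.00000000e+00  1.00000000e+00]]
```

View pics/scene0.png

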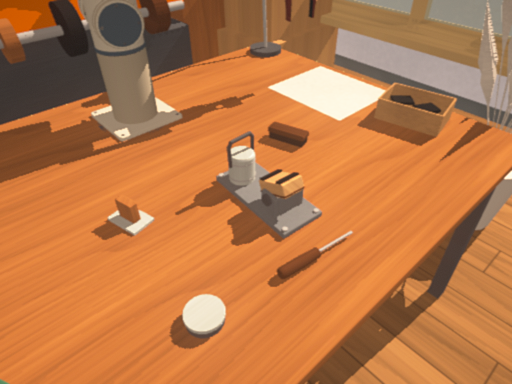

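View pics/side0.png

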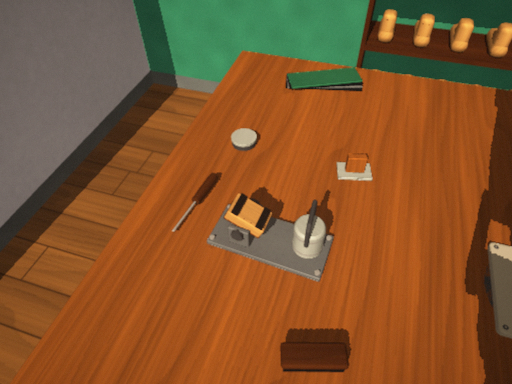

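View pics/wrist0.png

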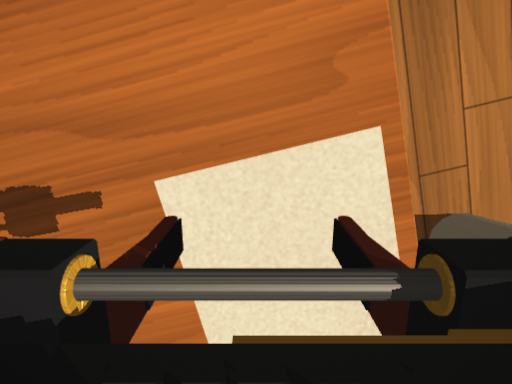

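The scene view shows the float at about (130,215), the canister at (242,165) with its bail, the heel at (283,183), the brush at (288,133) and the tin at (204,314). In the side view the float is at (355,168), the canister at (308,238) and the heel at (248,215). I'll zoom in for corner pixels.

```bash
cat > h.py <<'E'
from workcell import *
import numpy as np, cv2
from scipy.spatial.transform import Rotation as R
def ray(im,u,v):
    K,V=im["mtx"],im["view"]; d=np.linalg.solve(K,[u,v,1.0]); Rm=V[:3,:3]; c=-Rm.T@V[:3,3]; d=Rm.T@d
    return c,d/np.linalg.norm(d)
def onz(im,u,v,z):
    c,d=ray(im,u,v); return c+d*(z-c[2])/d[2]
def proj(im,p):
    q=im["view"][:3,:3]@np.asarray(p,float)+im["view"][:3,3]; q=im["mtx"]@q; return q[:2]/q[2]
def tri(i1,p1,i2,p2):
    c1,d1=ray(i1,*p1); c2,d2=ray(i2,*p2)
    s=np.linalg.lstsq(np.c_[d1,-d2],c2-c1,rcond=None)[0]
    a,b=c1+s[0]*d1,c2+s[1]*d2; return (a+b)/2,np.linalg.norm(a-b)
def crop(im,x,y,w,h,k,name):
    c=im["pixels"][y:y+h,x:x+w,::-1]; c=cv2.resize(c,None,fx=k,fy=k,interpolation=cv2.INTER_CUBIC)
    for i in range(0,w,10): cv2.putText(c,str(x+i),(i*k,10),0,.33,(255,255,255),1); cv2.line(c,(i*k,12),(i*k,18),(255,255,255),1)
    for j in range(0,h,10): cv2.putText(c,str(y+j),(0,j*k+4),0,.33,(255,255,255),1); cv2.line(c,(24,j*k),(30,j*k),(255,255,255),1)
    cv2.imwrite("pics/"+name,c)
E
python3 - <<'E'
from h import *
import pickle
s=get_image("scene"); d=get_image("side"); pickle.dump((s,d),open("im0.pkl","wb"))
crop(s,205,120,125,120,6,"s_jack.png"); crop(d,200,170,140,110,5,"d_jack.png")
crop(s,100,190,60,50,10,"s_fl.png"); crop(d,325,145,60,45,10,"d_fl.png")
E
```

```text
(no output)
```

View pics/s_jack.png

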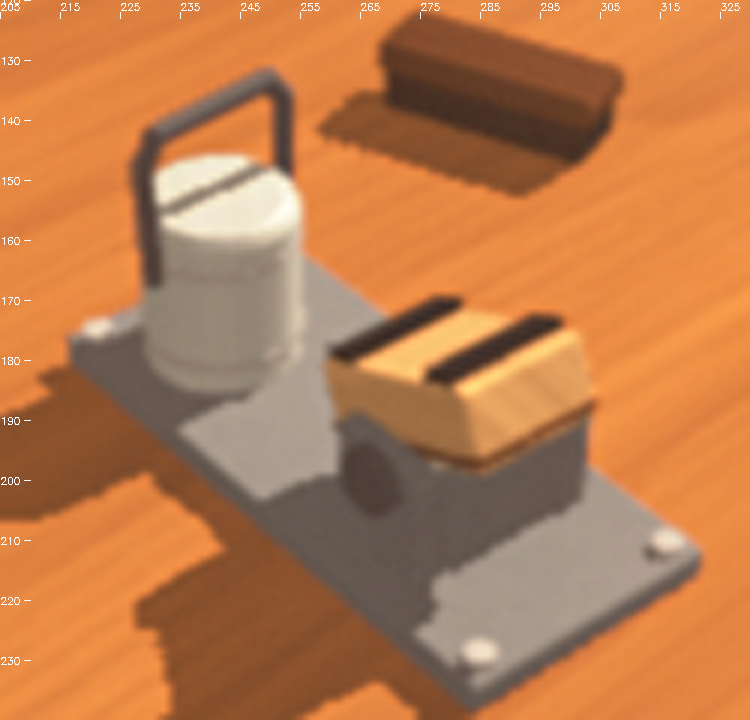

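View pics/d_jack.png

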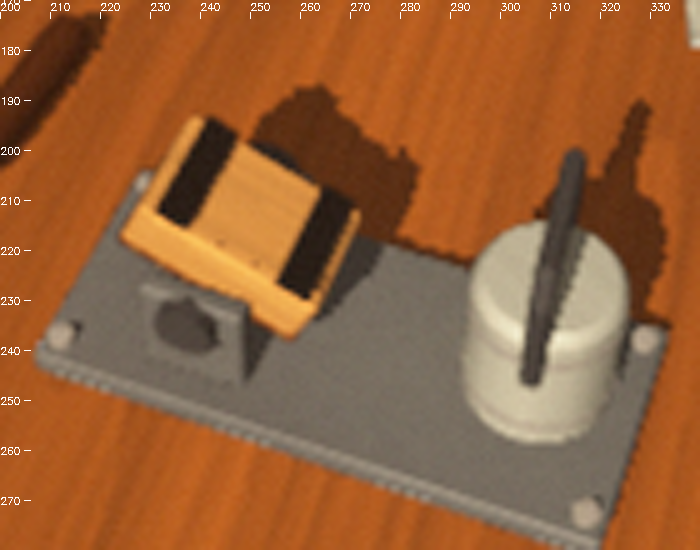

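View pics/s_fl.png

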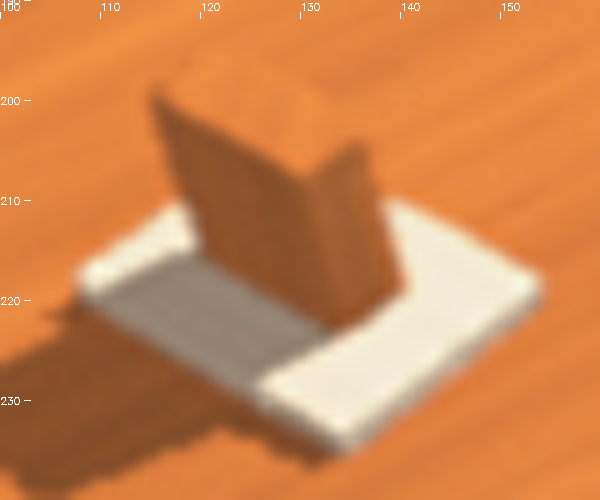

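View pics/d_fl.png

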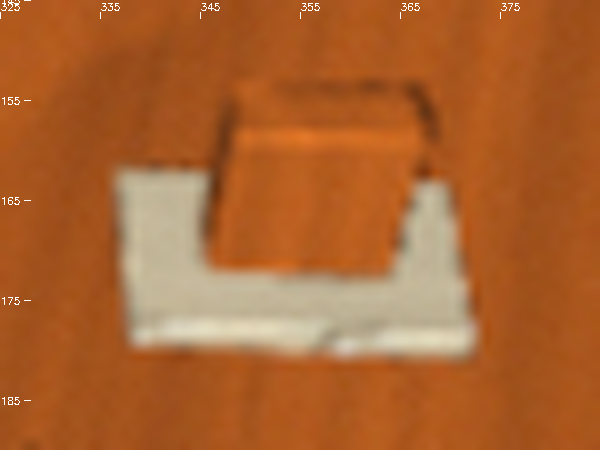

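```bash
python3 - <<'E'
from h import *
import pickle
s,d=pickle.load(open("im0.pkl","rb"))
S=lambda x,y:(205+(x-2.5)/6,120+(y-2.5)/6)
D=lambda x,y:(200+(x-2)/5,170+(y-2)/5)
F=lambda x,y:(100+(x-4.5)/10,190+(y-4.5)/10)
G=lambda x,y:(325+(x-4.5)/10,145+(y-4.5)/10)
np.set_printoptions(precision=1,suppress=True)
print("jack scene"); 
for n,p in dict(fr=(70,342),br=(475,688),bl=(700,552)).items(): print(n,onz(s,*S(*p),15))
print("jack side")
for n,p in dict(bl=(40,345),fl=(600,540),fr=(665,328)).items(): print(n,onz(d,*D(*p),15))
print("strips")
P={}
for n,(a,b) in dict(H_rf=((427,376),(238,135)),H_rb=((447,384),(205,118)),H_lf=((535,316),(188,226)),H_lb=((565,322),(160,210)),
 L_rf=((330,352),(357,210)),L_rb=((352,360),(322,188)),L_lf=((440,297),(308,300)),L_lb=((462,302),(280,285))).items():
    P[n]=tri(s,S(*a),d,D(*b)); print(n,*P[n])
H=np.mean([P[k][0] for k in P if k[0]=='H'],0);L=np.mean([P[k][0] for k in P if k[0]=='L'],0)
print(H,L,np.linalg.norm(H-L),np.degrees(np.arctan2((H-L)[2],np.hypot(*(H-L)[:2]))),(H+L)/2, np.degrees(np.arctan2((H-L)[1],(H-L)[0])))
print("bar"); 
for n,(a,b) in dict(r=((152,135),(574,155)),l=((268,73),(530,380))).items(): print(n,*tri(s,S(*a),d,D(*b)))
print("bar mid side plane z=135 (both ends)",onz(d,*D(574,155),135),onz(d,*D(533,345),135))
print("bar scene z=135",onz(s,*S(152,135),135),onz(s,*S(268,76),135))
print("float scene z8")
for p in [(75,280),(345,440),(543,283)]: print(onz(s,*F(*p),8))
print("float side z8")
for p in [(115,170),(130,328),(475,328),(448,182)]: print(onz(d,*G(*p),8))
print("grip top z60 scene",[onz(s,*F(*p),60) for p in [(155,95),(303,180),(362,142)]])
print("grip top z60 side",[onz(d,*G(*p),60) for p in [(232,92),(236,133),(430,140),(420,92)]])
E
```

```text
jack scene
fr [457.2 -18.1  15. ]
br [719.2 -35.1  15. ]
bl [727.1  79.8  15. ]
jack side
bl [721.8  81.3  15. ]
fl [456.4 102.2  15. ]
fr [449.6 -13.8  15. ]
strips
H_rf [651.    2.5  99.3] 2.911897340332781
H_rb [665.4   0.5 104.6] 0.38853023740137427
H_lf [654.   57.3  99.9] 1.0891986898850494
H_lb [667.5  57.1 105.1] 3.297574092615489
L_rf [593.2   8.   74.2] 1.9401431768272392
L_rb [609.7   5.3  81. ] 0.4225619080032373
L_lf [598.7  62.5  75.9] 1.123233599618472
L_lb [611.4  61.9  80.8] 1.1171128820276859
[659.5  29.4 102.2] [603.3  34.4  78. ] 61.44713338714347 23.24695124242858 [631.4  31.9  90.1] -5.16405680810077
bar
r [502.2  -1.5 133.8] 0.6618957081799897
l [486.6  87.8 112.6] 25.743454903842213
bar mid side plane z=135 (both ends) [501.9  -0.8 135. ] [496.9  97.2 135. ]
bar scene z=135 [504.1  -2.6 135. ] [501.6  59.4 135. ]
float scene z8
[ 402.6 -290.8    8. ]
[ 490.5 -270.     8. ]
[ 476.1 -212.4    8. ]
float side z8
[ 484.7 -266.7    8. ]
[ 470.4 -207.8    8. ]
[ 383.2 -234.8    8. ]
[ 396.5 -289.     8. ]
grip top z60 scene [array([ 419. , -265.7,   60. ]), array([ 466.8, -255.1,   60. ]), array([ 464.3, -239.7,   60. ])]
grip top z60 side [array([ 458.3, -249. ,   60. ]), array([ 455. , -233.7,   60. ]), array([ 406.8, -245.8,   60. ]), array([ 411.5, -263.4,   60. ])]
```

```bash
cat >> h.py <<'E'
np.set_printoptions(precision=2,suppress=True)
def pose():
    o=get_obs(); return np.array(o["ee_pos"]),R.from_rotvec(o["orientation"]),o
def target(xdir,zdir):
    "tool x along xdir, tool z about zdir"
    x=np.array(xdir,float);x/=np.linalg.norm(x);z=np.array(zdir,float);z-=x*(z@x);z/=np.linalg.norm(z)
    return R.from_matrix(np.c_[x,np.cross(z,x),z])
def delta(p,Rt,turn_first=True):
    q,Rc,o=pose(); dR=(Rc.inv()*Rt).as_rotvec(degrees=True)
    print("now",q,"ang",np.linalg.norm(dR)); print("turn deg",dR)
    d=np.array(p)-q; print("shift cm before turning",Rc.inv().apply(d)/10," after turning",Rt.inv().apply(d)/10)
def st():
    q,Rc,o=pose(); print("t %.2f"%o["t"],"p",q,"f",np.array(o["ft_force"]),"m",np.array(o["moment"]),"w %.1f"%o["width"]); print("x",Rc.as_matrix()[:,0],"z",Rc.as_matrix()[:,2])
E
python3 - <<'E'
from h import *
st()
a=np.radians(-2)
for sg in(1,-1): delta([500,29,200],target([0,0,-1],[sg*np.cos(a),sg*np.sin(a),0]))
import pickle
s,d=pickle.load(open("im0.pkl","rb"))
print("brush",[onz(s,*p,38) for p in [(268,128),(274,122),(308,132)]],[onz(d,*p,38) for p in[(281,345),(348,343)]])
E
```

```text
t 0.25 p [148.34 606.88 222.32] f [-0.56 -0.42 -0.2 ] m [-0.05 -0.03 -0.  ] w 87.7
x [-0. -0. -1.] z [ 0.24  0.97 -0.  ]
now [148.34 606.88 222.32] ang 78.26159516014884
turn deg [78.26 -0.03  0.03]
shift cm before turning [  2.26 -47.88 -47.78]  after turning [  2.23 -56.53  37.16]
now [148.34 606.88 222.32] ang 101.73841836863433
turn deg [-101.74   -0.03   -0.03]
shift cm before turning [  2.26 -47.88 -47.78]  after turning [  2.23  56.53 -37.16]
brush [array([398.63, 220.  ,  38.  ]), array([385.26, 257.5 ,  38.  ]), array([493.67, 290.05,  38.  ])] [array([495.6 , 269.73,  38.  ]), array([380.86, 229.56,  38.  ])]
```

```bash
cat >> h.py <<'E'
def plan(p,Rt,n):
    "constant world velocity and turn over n rows, shift before turn in each row"
    q,Rc,o=pose(); w=(Rc.inv()*Rt).as_rotvec(); d=(np.array(p)-q)/n
    print("from",q)
    for k in range(n):
        Rk=Rc*R.from_rotvec(w*k/n); print(k+1,Rk.inv().apply(d)/10,np.degrees(w/n))
E
python3 - <<'E'
from h import *
a=np.radians(-2)
plan([500,29,200],target([0,0,-1],[np.cos(a),np.sin(a),0]),14)
E
```

```text
from [148.34 606.88 222.32]
1 [ 0.16 -3.42 -3.41] [ 5.59 -0.    0.  ]
2 [ 0.16 -3.74 -3.06] [ 5.59 -0.    0.  ]
3 [ 0.16 -4.02 -2.69] [ 5.59 -0.    0.  ]
4 [ 0.16 -4.26 -2.28] [ 5.59 -0.    0.  ]
5 [ 0.16 -4.46 -1.86] [ 5.59 -0.    0.  ]
6 [ 0.16 -4.62 -1.41] [ 5.59 -0.    0.  ]
7 [ 0.16 -4.74 -0.95] [ 5.59 -0.    0.  ]
8 [ 0.16 -4.81 -0.49] [ 5.59 -0.    0.  ]
9 [ 0.16 -4.83 -0.02] [ 5.59 -0.    0.  ]
10 [ 0.16 -4.81  0.45] [ 5.59 -0.    0.  ]
11 [ 0.16 -4.74  0.92] [ 5.59 -0.    0.  ]
12 [ 0.16 -4.63  1.38] [ 5.59 -0.    0.  ]
13 [ 0.16 -4.48  1.82] [ 5.59 -0.    0.  ]
14 [ 0.16 -4.28  2.25] [ 5.59 -0.    0.  ]
```

```bash
python3 -m crank '[[[0,-3.4,-3.4],[5.6,0,0],8.7],[[0,-3.7,-3.1],[5.6,0,0],8.7],[[0,-4.0,-2.7],[5.6,0,0],8.7],[[0,-4.3,-2.3],[5.6,0,0],8.7],[[0,-4.5,-1.9],[5.6,0,0],8.7]]'
python3 -m crank '[[[0,-4.6,-1.4],[5.6,0,0],8.7],[[0,-4.7,-0.9],[5.6,0,0],8.7],[[0,-4.8,-0.5],[5.6,0,0],8.7],[[0,-4.8,0],[5.6,0,0],8.7],[[0,-4.8,0.5],[5.6,0,0],8.7]]'
python3 -m crank '[[[0,-4.7,0.9],[5.6,0,0],8.7],[[0,-4.6,1.4],[5.6,0,0],8.7],[[0,-4.5,1.8],[5.6,0,0],8.7],[[0,-4.3,2.3],[5.6,0,0],8.7],[[0,0,0],[0,0,0],8.7]]'
python3 - <<'E'
from h import *
st(); im=get_image("wrist"); cv2.imwrite("pics/w1.png",im["pixels"][:,:,::-1])
import pickle; pickle.dump(im,open("w1.pkl","wb"))
E
```

```text
t: 0.88
ee_pos: [274.0, 398.3, 222.8]
orientation: [-0.656, 1.469, 0.656]
ft_force: [0.5, -0.0, 0.1]
width: 87.2
t: 1.5
ee_pos: [399.7, 193.2, 222.9]
orientation: [-0.275, 1.553, 0.275]
ft_force: [0.4, 1.1, 0.7]
width: 86.8
t: 2.12
ee_pos: [500.8, 27.2, 222.7]
orientation: [0.033, 1.57, -0.033]
ft_force: [-0.9, 0.3, -0.4]
width: 86.9
t 2.12 p [500.84  27.18 222.74] f [-0.86  0.31 -0.4 ] m [-0.08  0.07  0.01] w 86.9
x [ 0. -0. -1.] z [ 1.   -0.04  0.  ]
```

View pics/w1.png

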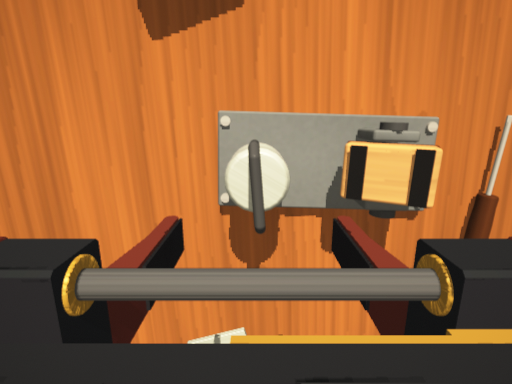

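The wrist view shows the jack plate from (219,111) to (438,210), the bail bar from (254,143) to (261,228), and the strips at about x=357 and x=425. I'll zoom in and measure.

```bash
python3 - <<'E'
from h import *
import pickle
im=pickle.load(open("w1.pkl","rb")); crop(im,210,100,115,145,4,"w1a.png"); crop(im,325,100,125,130,6,"w1b.png")
E
```

```text
(no output)
```

View pics/w1a.png

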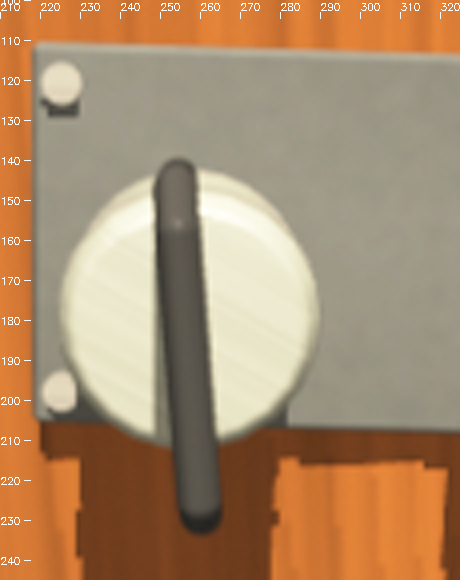

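View pics/w1b.png

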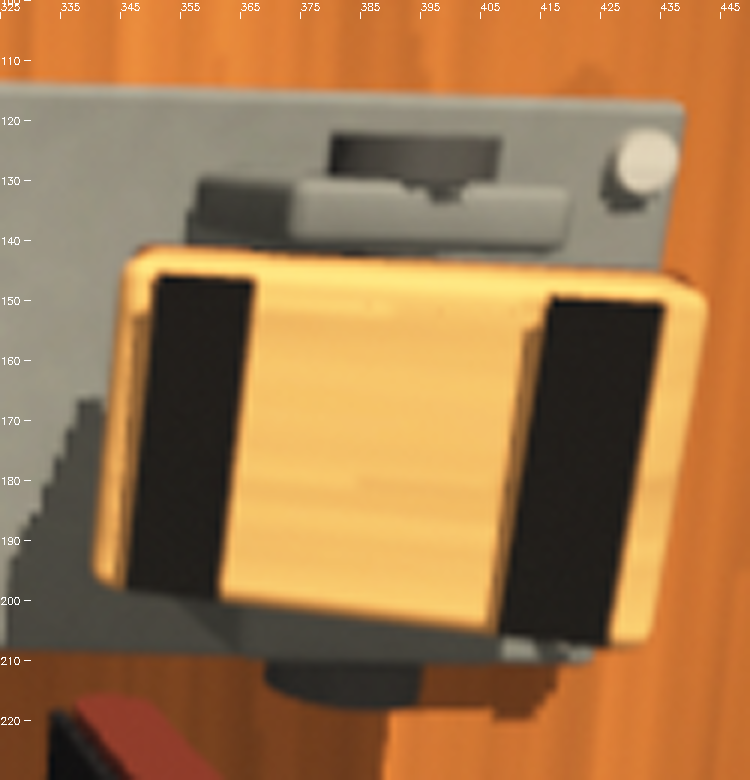

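```bash
cat > fit.py <<'E'
from h import *
import pickle
from scipy.optimize import least_squares
s,d=pickle.load(open("im0.pkl","rb")); w=pickle.load(open("w1.pkl","rb"))
S=lambda x,y:(205+(x-2.5)/6,120+(y-2.5)/6)
D=lambda x,y:(200+(x-2)/5,170+(y-2)/5)
A=lambda x,y:(210+(x-1.5)/4,100+(y-1.5)/4)
B=lambda x,y:(325+(x-2.5)/6,100+(y-2.5)/6)
print("jack wrist",[onz(w,*p,15) for p in (A(36,45),A(36,418),B(684,102))])
print("bar wrist z135",onz(w,*A(178,172),135),onz(w,*A(200,520),135), "lid z93", [onz(w,*A(*p),93) for p in((62,310),(318,310),(190,445))])
W=dict(L_lf=(157,275),L_lb=(255,280),L_rf=(127,588),L_rb=(218,600),H_lf=(550,297),H_lb=(665,302),H_rf=(499,634),H_rb=(607,647))
W={k:B(*v) for k,v in W.items()}
SS={k:S(*v) for k,v in dict(H_rf=(427,376),H_rb=(447,384),H_lf=(535,316),H_lb=(565,322),L_rf=(330,352),L_rb=(352,360),L_lf=(440,297),L_lb=(462,302)).items()}
DD={k:D(*v) for k,v in dict(H_rf=(238,135),H_rb=(205,118),H_lf=(188,226),H_lb=(160,210),L_rf=(357,210),L_rb=(322,188),L_lf=(308,300),L_lb=(280,285)).items()}
obj={}
for n,c in(("L",-30),("H",30)):
    for y,sy in(("l",28),("r",-28)):
        for f,sf in(("f",-8),("b",8)): obj[f"{n}_{y}{f}"]=np.array([c+sf,sy,40.])
ks=list(obj)
def world(p,th,yaw,pin):
    return R.from_euler("ZY",[yaw,-th],degrees=True).apply(p)+pin
def res(q,views,pinz=None):
    z=58 if pinz is None else q[4]
    pin=np.array([q[0],q[1],z]); r=[]
    for im,pts in views:
        for k in ks: r+=list(proj(im,world(obj[k],q[2],q[3],pin))-pts[k])
    return np.array(r)
for name,v in dict(wrist=[(w,W)],scene=[(s,SS)],side=[(d,DD)],all=[(w,W),(s,SS),(d,DD)]).items():
    for pz in(None,1):
        x0=[640,32,18,-4]+([58] if pz else [])
        o=least_squares(res,x0,args=(v,pz)); print(name,pz,"pinx,y,theta,yaw",o.x,"rms px",np.sqrt(np.mean(o.fun**2)))
K=w["mtx"]; ok,rv,tv=cv2.solvePnP(np.array([obj[k] for k in ks]),np.array([W[k] for k in ks]),K,None)
Rw=R.from_matrix(w["view"][:3,:3]).inv()*R.from_rotvec(rv.ravel()); print("PnP normal",Rw.as_matrix()[:,2],"x",Rw.as_matrix()[:,0],"pin",w["view"][:3,:3].T@(tv.ravel()-w["view"][:3,3]))
E
python3 fit.py
```

```text
jack wrist [array([457.85, 103.13,  15.  ]), array([449.27, -13.36,  15.  ]), array([723.08,  85.28,  15.  ])]
bar wrist z135 [500.3   72.97 135.  ] [501.77  -4.3  135.  ] lid z93 [array([469.25,  36.77,  93.  ]), array([533.27,  34.05,  93.  ]), array([499.76,   0.06,  93.  ])]
wrist None pinx,y,theta,yaw [648.52  30.57  26.2   -3.53] rms px 0.26997606921825906
wrist 1 pinx,y,theta,yaw [648.11  30.21  24.07  -3.73  55.53] rms px 0.14050863621908152
scene None pinx,y,theta,yaw [651.81  26.72  22.61  -3.65] rms px 0.3071210121479831
scene 1 pinx,y,theta,yaw [644.85  33.72  22.33  -3.52  50.43] rms px 0.2786794900475804
side None pinx,y,theta,yaw [646.93  33.4   25.6   -3.23] rms px 0.45549670165188944
side 1 pinx,y,theta,yaw [646.62  34.4   25.7   -3.18  59.35] rms px 0.45481859259257673
all None pinx,y,theta,yaw [648.86  30.7   26.41  -3.5 ] rms px 0.9149816803968416
all 1 pinx,y,theta,yaw [648.03  30.13  23.36  -3.82  54.11] rms px 0.49218917362808173
PnP normal [-0.41  0.01  0.91] x [ 0.91 -0.06  0.41] pin [647.98  31.08  55.94]
```

Bar centre is about (501,34,135), and the heel pin about (648,31) with a slope of roughly 24°. Now I'll descend on the bar and grip.

```bash
python3 -m crank '[[[3.6,0.6,0],[0,0,0],8.7],[[3.6,0,0],[0,0,0],8.7],[[3.4,0,0],[0,0,0],8.7],[[0,0,0],[0,0,0],4],[[0,0,0],[0,0,0],0.5]]'
python3 -m crank '[[[0,0,0],[0,0,0],0],[[0,0,0],[0,0,0],0],[[0,0,0],[0,0,0],0],[[0,0,0],[0,0,0],0]]'
python3 - <<'E'
from h import *
st(); im=get_image("scene"); crop(im,195,60,140,170,4,"s2.png")
E
```

```text
t: 2.8
ee_pos: [499.9, 36.2, 117.6]
orientation: [0.029, 1.57, -0.028]
ft_force: [0.4, -1.0, -0.2]
width: 70.1
t: 3.3
ee_pos: [499.7, 35.5, 116.9]
orientation: [0.029, 1.57, -0.029]
ft_force: [0.1, 1.4, -0.1]
width: 30.2
t 3.30 p [499.69  35.48 116.93] f [ 0.08  1.41 -0.1 ] m [-0.05  0.06 -0.05] w 30.2
x [ 0.  0. -1.] z [ 1.   -0.04  0.  ]
```

View pics/s2.png

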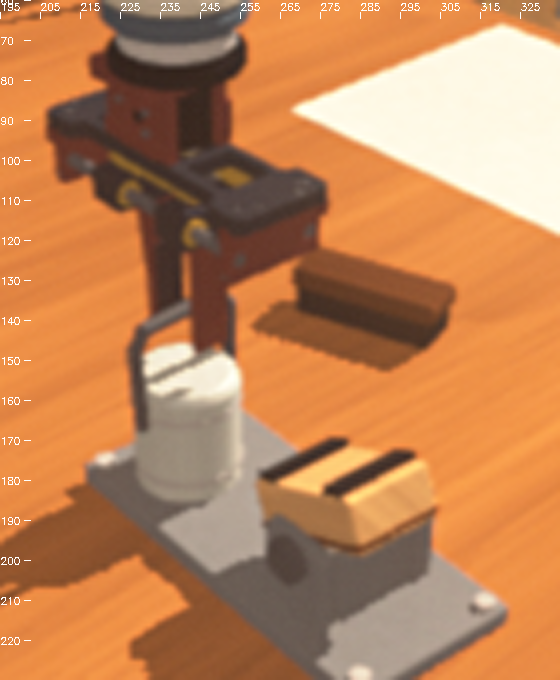

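The fingers straddle the bar, at about (243,135), and are still closing.

```bash
python3 -m crank '[[[0,0,0],[0,0,0],0],[[0,0,0],[0,0,0],0],[[0,0,0],[0,0,0],0],[[0,0,0],[0,0,0],0]]'; python3 -m crank '[[[-0.5,0,0],[0,0,0],0],[[-1.5,0,0],[0,0,0],0],[[0,0,0],[0,0,0],0]]'
```

```text
t: 3.85
ee_pos: [499.4, 35.6, 116.5]
orientation: [0.029, 1.571, -0.029]
ft_force: [-0.4, 0.2, -2.5]
width: 9.0
t: 4.22
ee_pos: [500.7, 35.6, 138.2]
orientation: [0.029, 1.568, -0.029]
ft_force: [-0.6, 0.4, -4.4]
width: 9.2
```

```bash
python3 -m crank '[[[-2.5,0,0],[0,0,0],0],[[-1.5,-2,0.4],[0,0,0],0],[[0,-3.3,0.8],[0,0,0],0],[[0,-3.5,0.8],[0,0,0],0],[[0,-2.6,0.5],[0,0,0],0]]'; python3 -m crank '[[[0,-1.2,0],[0,0,0],0],[[0,0,0],[0,0,0],0]]'; python3 - <<'E'
from h import *
st()
for n in ("scene","side"):
    im=get_image(n); cv2.imwrite(f"pics/{n}3.png",im["pixels"][:,:,::-1])
E
```

```text
t: 4.85
ee_pos: [520.5, -80.6, 176.9]
orientation: [0.03, 1.57, -0.03]
ft_force: [-0.0, 0.2, -2.7]
width: 9.4
t: 5.1
ee_pos: [519.5, -91.5, 176.6]
orientation: [0.03, 1.571, -0.03]
ft_force: [-0.2, -0.2, -2.8]
width: 9.4
t 5.10 p [519.48 -91.53 176.62] f [-0.19 -0.2  -2.82] m [-0.06  0.06  0.06] w 9.4
x [-0.  0. -1.] z [ 1.   -0.04 -0.  ]
```

View pics/scene3.png

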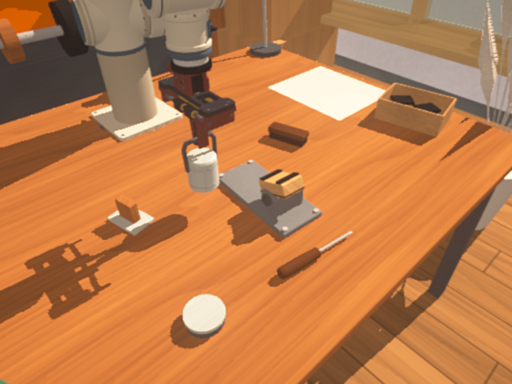

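View pics/side3.png

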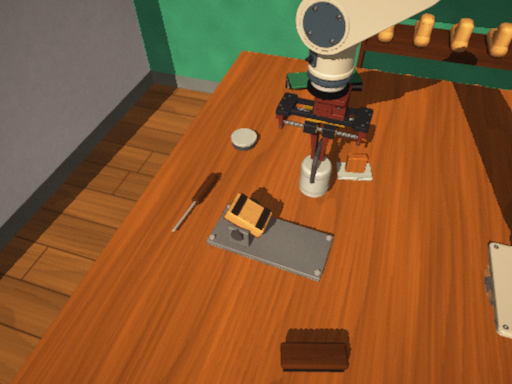

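The canister, at (203,170) in scene, hangs upright and clear of the jack. I'll lower it.

```bash
python3 -m crank '[[[2.5,0,0],[0,0,0],0],[[2.5,0,0],[0,0,0],0],[[1.5,0,0],[0,0,0],0],[[0.6,0,0],[0,0,0],0],[[0,0,0],[0,0,0],0]]'; python3 -m crank '[[[0.2,0,0],[0,0,0],0],[[0,0,0],[0,0,0],0]]'
```

```text
t: 5.82
ee_pos: [520.0, -91.1, 105.7]
orientation: [0.029, 1.571, -0.029]
ft_force: [-0.2, 0.8, -1.2]
width: 9.0
t: 6.08
ee_pos: [520.2, -91.4, 104.1]
orientation: [0.029, 1.57, -0.03]
ft_force: [-0.6, 0.3, -2.8]
width: 9.2
```

```bash
python3 -m crank '[[[0.15,0,0],[0,0,0],0],[[0,0,0],[0,0,0],0]]';  python3 -m crank '[[[0.1,0,0],[0,0,0],0],[[0,0,0],[0,0,0],0]]'
```

```text
t: 6.32
ee_pos: [519.8, -91.3, 102.2]
orientation: [0.029, 1.571, -0.029]
ft_force: [-0.1, -0.4, -3.0]
width: 9.3
t: 6.58
ee_pos: [520.6, -91.4, 101.6]
orientation: [0.029, 1.569, -0.029]
ft_force: [0.1, 0.2, 0.4]
width: 9.3
```

Contact: the weight is off. Releasing.

```bash
python3 -m crank '[[[0,0,0],[0,0,0],5],[[0,0,0],[0,0,0],5],[[0,0,0],[0,0,0],5],[[0,0,0],[0,0,0],5]]'; python3 -m crank '[[[-2,0,0],[0,0,0],6],[[-4,0,0],[0,0,0],6],[[-4,0,0],[0,0,0],6],[[0,0,0],[0,0,0],6]]'; python3 - <<'E'
from h import *
st()
import pickle
W=get_image("wrist"); cv2.imwrite("pics/w4.png",W["pixels"][:,:,::-1]); pickle.dump(W,open("w4.pkl","wb"))
E
```

```text
t: 7.08
ee_pos: [519.8, -91.3, 101.1]
orientation: [0.029, 1.571, -0.029]
ft_force: [0.2, -0.6, -0.1]
width: 45.5
t: 7.58
ee_pos: [521.8, -91.7, 204.1]
orientation: [0.028, 1.565, -0.03]
ft_force: [0.1, -0.1, -0.7]
width: 59.5
t 7.58 p [521.84 -91.71 204.12] f [ 0.1  -0.13 -0.71] m [-0.11  0.03  0.01] w 59.5
x [ 0.01 -0.   -1.  ] z [ 1.   -0.04  0.01]
```

View pics/w4.png

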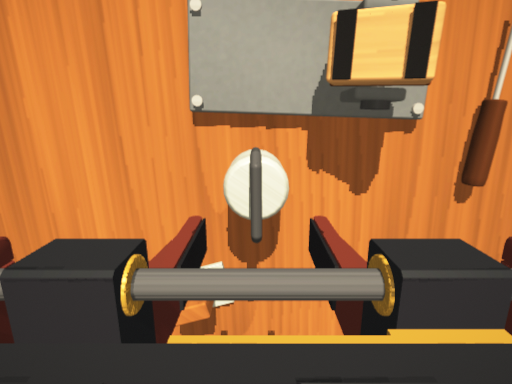

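The canister stands upright at (256,185), clear of the jack plate. The heel is also visible at (385,45), so I'll use this as a second wrist view for the slope.

```bash
python3 - <<'E'
from h import *
import pickle
im=pickle.load(open("w4.pkl","rb")); crop(im,320,0,130,100,6,"w4b.png")
E
```

```text
(no output)
```

View pics/w4b.png

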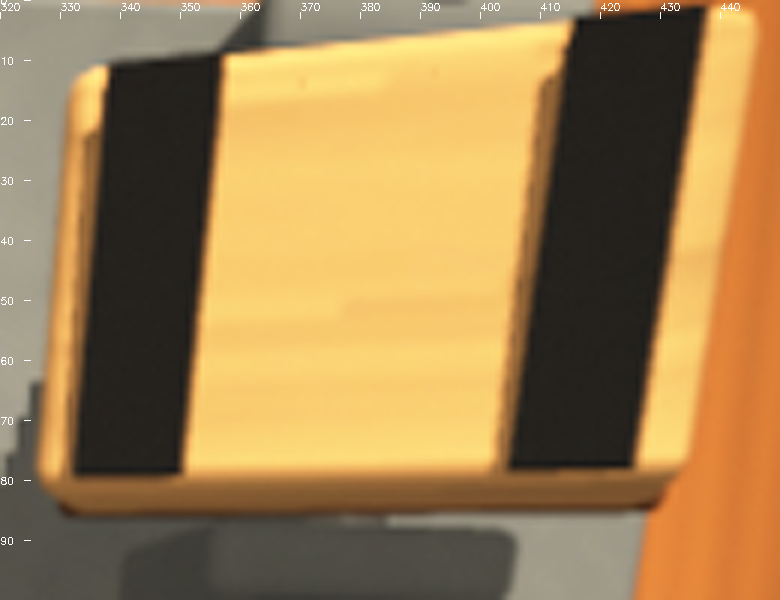

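```bash
cat > fit2.py <<'E'
from fit import *
print("-----")
w4=pickle.load(open("w4.pkl","rb"))
C=lambda x,y:(320+(x-2.5)/6,(y-2.5)/6)
W4={k:C(*v) for k,v in dict(L_lf=(107,64),L_lb=(222,54),L_rf=(74,475),L_rb=(183,473),H_lf=(572,18),H_lb=(706,6),H_rf=(508,468),H_rb=(634,467)).items()}
def heel(im,k,th,yaw,pin):
    Rm=R.from_euler("ZY",[yaw,-th],degrees=True); c=-im["view"][:3,:3].T@im["view"][:3,3]
    c=Rm.inv().apply(c-pin); p=obj[k].copy()
    # outline corner: if an adjoining dark side wall is seen, the outline is that wall's foot
    if (c[1]-p[1])*np.sign(p[1])>0 or (c[0]-p[0])*(1 if k[3]=='b' else -1)>0: p[2]=35
    return Rm.apply(p)+pin
def res2(q,views,zfree):
    pin=np.array([q[0],q[1],q[4] if zfree else 58]); return np.concatenate([proj(im,heel(im,k,q[2],q[3],pin))-P[k] for im,P in views for k in ks])
for name,v in dict(w1=[(w,W)],w4=[(w4,W4)],ww=[(w,W),(w4,W4)],scene=[(s,SS)],side=[(d,DD)],all=[(w,W),(w4,W4),(s,SS),(d,DD)]).items():
    for zf in(0,1):
        o=least_squares(res2,[648,31,24,-4]+[58]*zf,args=(v,zf)); print(name,zf,o.x,"rms",np.sqrt(np.mean(o.fun**2)))
E
python3 fit2.py | sed -n '/-----/,$p'
```

```text
-----
w1 0 [646.98  30.22  24.    -3.75] rms 0.4399803189701751
w1 1 [646.99  30.17  23.8   -3.77  57.7 ] rms 0.43900229626094656
w4 0 [645.4   30.75  21.87  -3.81] rms 0.6472052449344085
w4 1 [645.51  30.91  21.57  -3.75  57.31] rms 0.6404209922293411
ww 0 [645.61  30.59  22.06  -3.88] rms 0.5849445131687236
ww 1 [645.6   30.55  22.33  -3.9   58.43] rms 0.5788796013602324
scene 0 [647.4   29.94  23.22  -4.64] rms 0.6035642176926531
scene 1 [640.09  37.31  22.9   -4.5   50.03] rms 0.5885097852478889
side 0 [647.06  30.82  26.87  -2.68] rms 0.6079124100608211
side 1 [647.44  29.55  26.73  -2.75  56.29] rms 0.6071173316254779
all 0 [646.39  30.56  23.42  -3.99] rms 0.6831809008048674
all 1 [646.38  30.57  23.33  -3.98  57.86] rms 0.6824299803949617
```

```bash
python3 - <<'E'
from h import *
a=np.radians(-75)
plan([436,-252,190],target([0,0,-1],[np.cos(a),np.sin(a),0]),9)
E
```

```text
from [520.54 -91.46 202.25]
1 [ 0.13 -1.82 -0.87] [ 8.1   0.02 -0.01]
2 [ 0.14 -1.92 -0.61] [ 8.1   0.02 -0.01]
3 [ 0.14 -1.99 -0.33] [ 8.1   0.02 -0.01]
4 [ 0.14 -2.02 -0.05] [ 8.1   0.02 -0.01]
5 [ 0.14 -2.    0.24] [ 8.1   0.02 -0.01]
6 [ 0.14 -1.95  0.52] [ 8.1   0.02 -0.01]
7 [ 0.14 -1.86  0.79] [ 8.1   0.02 -0.01]
8 [ 0.14 -1.73  1.04] [ 8.1   0.02 -0.01]
9 [ 0.14 -1.56  1.27] [ 8.1   0.02 -0.01]
```

```bash
python3 -m crank '[[[0,-1.8,-0.9],[8.1,0,0],6],[[0,-1.9,-0.6],[8.1,0,0],6],[[0.1,-2.0,-0.3],[8.1,0,0],6],[[0.1,-2.0,0],[8.1,0,0],6],[[0.1,-2.0,0.2],[8.1,0,0],6]]'
python3 -m crank '[[[0.1,-1.9,0.5],[8.1,0,0],6],[[0.1,-1.9,0.8],[8.1,0,0],6],[[0.1,-1.7,1.0],[8.1,0,0],6],[[0.1,-1.6,1.3],[8.1,0,0],6],[[0,0,0],[0,0,0],6]]'
python3 - <<'E'
from h import *
import pickle
im=get_image("wrist"); st(); print(get_obs()["qpos"]); pickle.dump(im,open("w5.pkl","wb")); cv2.imwrite("pics/w5.png",im["pixels"][:,:,::-1])
E
```

```text
t: 8.25
ee_pos: [471.8, -180.3, 196.4]
orientation: [0.586, 1.493, -0.586]
ft_force: [0.5, 0.0, -0.1]
width: 59.9
t: 8.88
ee_pos: [434.1, -251.5, 192.7]
orientation: [1.016, 1.324, -1.016]
ft_force: [-0.6, 0.1, 0.7]
width: 60.1
t 8.93 p [ 434.47 -251.05  192.9 ] f [0.12 0.58 0.76] m [-0.04  0.11  0.02] w 60.0
x [-0.  0. -1.] z [ 0.26 -0.97 -0.  ]
[-0.55  0.28  1.92  0.    0.94  0.76]
```

View pics/w5.png

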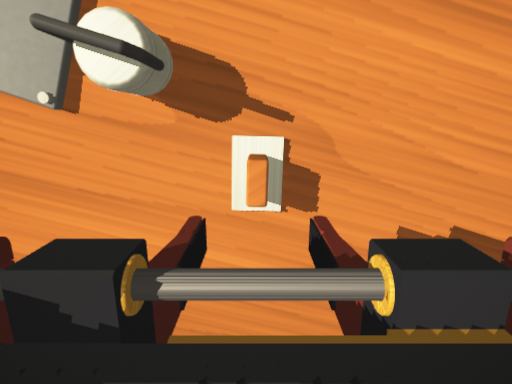

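```bash
python3 - <<'E'
from h import *
import pickle
im=pickle.load(open("w5.pkl","rb")); crop(im,220,125,80,95,6,"w5b.png")
E
```

```text
(no output)
```

View pics/w5b.png

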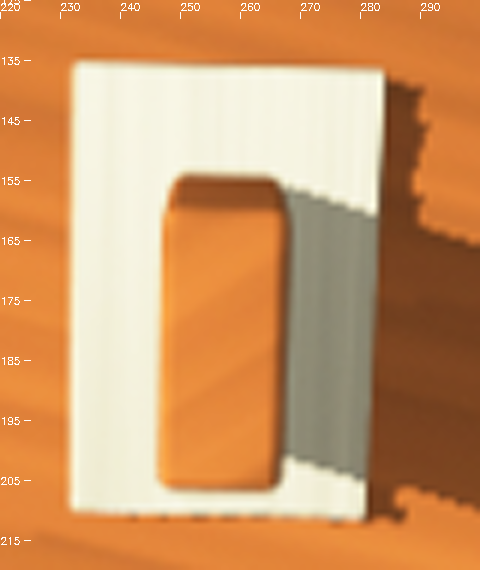

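The wrist view shows the plate spanning (232,136) to (283,211) and the grip top centred near (257,182), nearly aligned with the jaws.

```bash
python3 - <<'E'
from h import *
import pickle
im=pickle.load(open("w5.pkl","rb")); E=lambda x,y:(220+(x-2.5)/6,125+(y-2.5)/6)
P=[onz(im,*E(*p),8) for p in((73,65),(384,70),(366,519),(70,510))]; print(np.array(P))
m=np.mean(P,0); l=P[0]-P[3]; r=P[1]-P[2]; t=P[0]-P[1]; b=P[3]-P[2]
for v in(l,r,t,b): print(np.linalg.norm(v),np.degrees(np.arctan2(v[1],v[0])))
G=[onz(im,*E(*p),60) for p in((165,207),(284,207),(280,488),(161,488))]; print(np.array(G)); g=np.mean(G,0); print("centres",m,g)
dl=np.degrees(np.arctan2((l+r)[1],(l+r)[0])); dt=np.degrees(np.arctan2((t+b)[1],(t+b)[0])); print(dl,dt)
a=np.radians((dl+dt-90)/2-90); delta([*((m+g)/2)[:2],80],target([0,0,-1],[np.cos(a),np.sin(a),0]))
E
```

```text
[[ 470.81 -210.89    8.  ]
 [ 485.22 -268.74    8.  ]
 [ 397.62 -290.23    8.  ]
 [ 383.92 -231.42    8.  ]]
89.2870344958608 13.293822085163079
90.202579882141 13.784944551767744
59.619882344925735 103.98569899165103
60.389022112286995 103.11136469036668
[[ 456.23 -234.78   60.  ]
 [ 461.32 -253.87   60.  ]
 [ 414.2  -266.08   60.  ]
 [ 408.91 -246.22   60.  ]]
centres [ 434.39 -250.32    8.  ] [ 435.17 -250.24   60.  ]
13.540635891387277 103.5457299725395
now [ 434.47 -251.05  192.9 ] ang 1.4894043679874729
turn deg [ 1.48 -0.11  0.09]
shift cm before turning [11.29  0.07 -0.05]  after turning [11.29  0.05 -0.07]
```

```bash
python3 -m crank '[[[4,0.05,0],[1.5,0,0],6],[[5,0,0],[0,0,0],6],[[5,0,0],[0,0,0],6],[[3,0,0],[0,0,0],6],[[0.7,0,0],[0,0,0],6]]'; python3 -m crank '[[[0,0,0],[0,0,0],4],[[0,0,0],[0,0,0],2],[[0,0,0],[0,0,0],0.5],[[0,0,0],[0,0,0],0.5],[[0,0,0],[0,0,0],0.5]]';  python3 -m crank '[[[0,0,0],[0,0,0],0.5],[[0,0,0],[0,0,0],0.5]]'
```

```text
t: 9.55
ee_pos: [434.6, -249.6, 15.0]
orientation: [1.033, 1.317, -1.033]
ft_force: [-0.5, 0.1, -0.1]
width: 60.0
t: 10.18
ee_pos: [436.1, -251.4, 17.9]
orientation: [1.035, 1.31, -1.034]
ft_force: [-0.8, 0.9, 6.4]
width: 21.8
t: 10.42
ee_pos: [436.1, -251.4, 17.9]
orientation: [1.035, 1.31, -1.034]
ft_force: [0.4, 0.7, 7.3]
width: 22.1
```

```bash
python3 - <<'E'
from h import *
st()
E
python3 -m crank '[[[-0.4,0,0],[0,0,0],0.5],[[0,0,0],[0,0,0],0.5]]'; python3 -m crank '[[[-2,0,0],[0,0,0],0.5],[[-2,0,0],[0,0,0],0.5],[[0,0,0],[0,0,0],0.5]]'; python3 - <<'E'
from h import *
st(); import pickle
for n,b in dict(scene=(90,100,120,140),side=(300,60,120,130)).items():
    im=get_image(n); crop(im,*b,4,n+"6.png")
E
```

```text
t 10.43 p [ 436.14 -251.39   17.89] f [0.4  0.67 7.26] m [0.21 0.29 0.05] w 22.1
x [ 0. -0. -1.] z [ 0.23 -0.97  0.  ]
t: 10.68
ee_pos: [435.8, -251.3, 21.4]
orientation: [1.034, 1.311, -1.034]
ft_force: [-0.3, -0.1, -2.2]
width: 21.7
t: 11.05
ee_pos: [436.6, -251.7, 62.1]
orientation: [1.034, 1.309, -1.034]
ft_force: [0.8, -1.0, -2.0]
width: 21.7
t 11.05 p [ 436.59 -251.71   62.09] f [ 0.79 -1.02 -1.98] m [-0.02  0.16 -0.07] w 21.7
x [ 0. -0. -1.] z [ 0.23 -0.97  0.  ]
```

View pics/scene6.png

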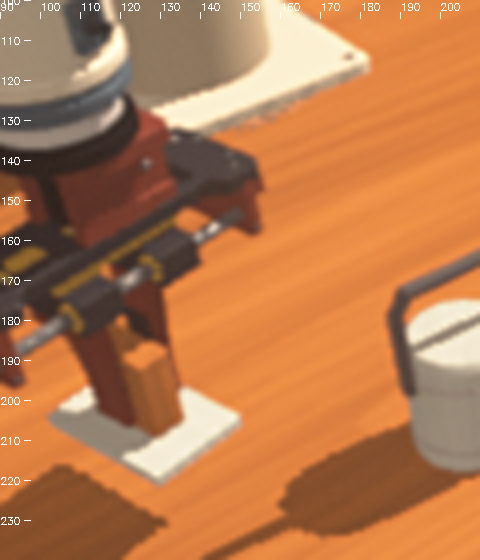

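View pics/side6.png

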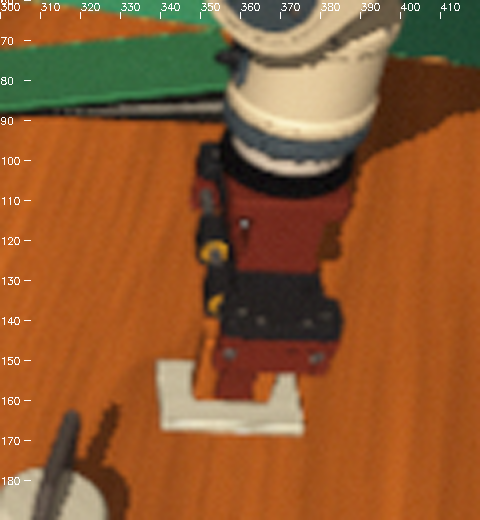

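Float is held, level, weighing about 2 N. Lifting, then planning the transfer to a pre-contact pose over the heel.

```bash
python3 -m crank '[[[-4,0,0],[0,0,0],0.5],[[-5,0,0],[0,0,0],0.5],[[-4,0,0],[0,0,0],0.5],[[0,0,0],[0,0,0],0.5]]'; cat >> h.py <<'E'
def heelframe(th,yaw=-4.0):
    M=R.from_euler("ZY",[yaw,-th],degrees=True).as_matrix(); return M  # cols: up-slope, across, normal
def tcp_at(th,h,yaw=-4.0,pin=(646.4,30.6,58),off=17.9,u=0,v=0):
    M=heelframe(th,yaw); p=np.array(pin)+M[:,2]*(40+off+h)+M[:,0]*u+M[:,1]*v
    return p,target(-M[:,2],-M[:,1])
E
python3 - <<'E'
from h import *
st(); p,Rt=tcp_at(23.3,70); print(p); plan(p,Rt,9)
E
```

```text
t: 11.65
ee_pos: [437.2, -252.0, 192.9]
orientation: [1.034, 1.306, -1.033]
ft_force: [0.0, 0.1, -2.1]
width: 21.8
t 11.65 p [ 437.2  -252.02  192.93] f [ 0.04  0.1  -2.12] m [-0.02  0.16 -0.02] w 21.8
x [ 0. -0. -1.] z [ 0.23 -0.97  0.  ]
[595.93  34.13 175.47]
from [ 437.2  -252.02  192.93]
1 [ 0.19  2.45 -2.68] [ 1.92 -0.38  2.54]
2 [ 0.28  2.35 -2.76] [ 1.92 -0.38  2.54]
3 [ 0.37  2.24 -2.84] [ 1.92 -0.38  2.54]
4 [ 0.44  2.13 -2.92] [ 1.92 -0.38  2.54]
5 [ 0.52  2.01 -2.99] [ 1.92 -0.38  2.54]
6 [ 0.58  1.88 -3.06] [ 1.92 -0.38  2.54]
7 [ 0.64  1.75 -3.13] [ 1.92 -0.38  2.54]
8 [ 0.7   1.62 -3.19] [ 1.92 -0.38  2.54]
9 [ 0.75  1.48 -3.24] [ 1.92 -0.38  2.54]
```

```bash
python3 -m crank '[[[0.1,2.5,-2.7],[1.9,-0.4,2.5],0.5],[[0.2,2.4,-2.8],[1.9,-0.4,2.5],0.5],[[0.3,2.2,-2.8],[1.9,-0.4,2.5],0.5],[[0.4,2.1,-2.9],[1.9,-0.4,2.5],0.5],[[0.5,2.0,-3.0],[1.9,-0.4,2.5],0.5]]'
python3 -m crank '[[[0.6,1.9,-3.1],[1.9,-0.4,2.5],0.5],[[0.6,1.8,-3.1],[1.9,-0.4,2.6],0.5],[[0.7,1.6,-3.2],[1.9,-0.4,2.6],0.5],[[0.7,1.5,-3.2],[1.9,-0.4,2.6],0.5],[[0,0,0],[0,0,0],0.5]]'
python3 - <<'E'
from h import *
st(); 
for n in("scene","side","wrist"):
    im=get_image(n); cv2.imwrite(f"pics/{n}7.png",im["pixels"][:,:,::-1])
p,Rt=tcp_at(23.3,15); print(p); delta(p,Rt)
E
```

```text
t: 12.28
ee_pos: [522.6, -90.8, 181.4]
orientation: [1.25, 1.073, -1.004]
ft_force: [0.7, -0.3, -1.9]
width: 21.9
t: 12.9
ee_pos: [592.9, 37.0, 173.4]
orientation: [1.405, 0.87, -0.962]
ft_force: [0.1, -0.2, -2.9]
width: 21.7
t 12.90 p [592.95  36.97 173.38] f [ 0.06 -0.21 -2.86] m [0.06 0.5  0.05] w 21.7
x [ 0.39 -0.03 -0.92] z [-0.06 -1.    0.  ]
[617.63  32.61 124.95]
now [593.07  34.65 174.75] ang 0.5547186214017034
turn deg [0.18 0.12 0.51]
shift cm before turning [5.55 0.34 0.02]  after turning [5.55 0.29 0.03]
```

View pics/scene7.png

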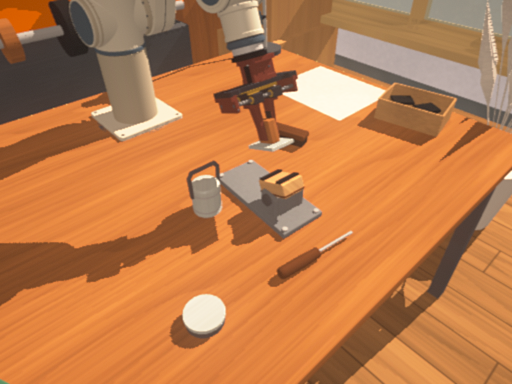

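View pics/wrist7.png

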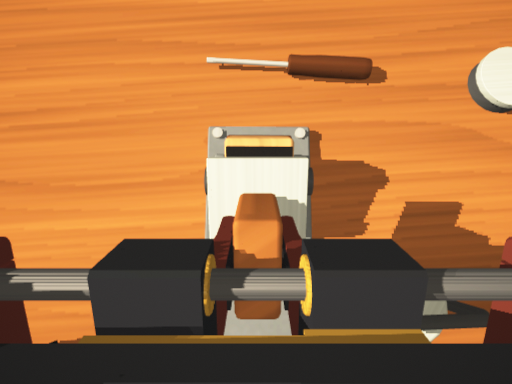

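The wrist view shows the float's far edge (208–308, centre 258) lined up with the heel's top edge (225–292, centre 258.5). Approaching along the normal.

```bash
python3 -m crank '[[[2,0.1,0],[0,0,0.4],0.5],[[2,0.1,0],[0,0,0],0.5],[[1.3,0.1,0],[0,0,0],0.5],[[0,0,0],[0,0,0],0.5],[[0,0,0],[0,0,0],0.5]]'
python3 - <<'E'
from h import *
st(); 
for n,b in dict(scene=(200,60,140,150),side=(180,90,150,150)).items():
    im=get_image(n); crop(im,*b,5 if n=="x" else 4,n+"8.png")
o=[]
for i in range(6):
    get_image("wrist"); s=get_obs(); o.append(np.r_[s["ft_force"],s["moment"],s["ee_pos"]])
print("mean",np.mean(o,0))
p,Rt=tcp_at(23.3,0); print(p); delta(p,Rt)
E
```

```text
t: 13.68
ee_pos: [618.0, 33.0, 129.4]
orientation: [1.411, 0.859, -0.956]
ft_force: [-0.1, -0.8, -2.0]
width: 21.6
t 13.68 p [617.98  33.   129.36] f [-0.12 -0.77 -1.99] m [-0.01  0.51  0.04] w 21.6
x [ 0.4  -0.03 -0.92] z [-0.07 -1.    0.  ]
mean [  0.06  -0.15  -2.06   0.03   0.47   0.02 618.1   33.38 129.59]
[623.55  32.2  111.18]
now [618.05  33.41 129.36] ang 0.22202150430816223
turn deg [ 0.16  0.09 -0.12]
shift cm before turning [ 1.89 -0.21  0.08]  after turning [ 1.89 -0.21  0.08]
```

View pics/scene8.png

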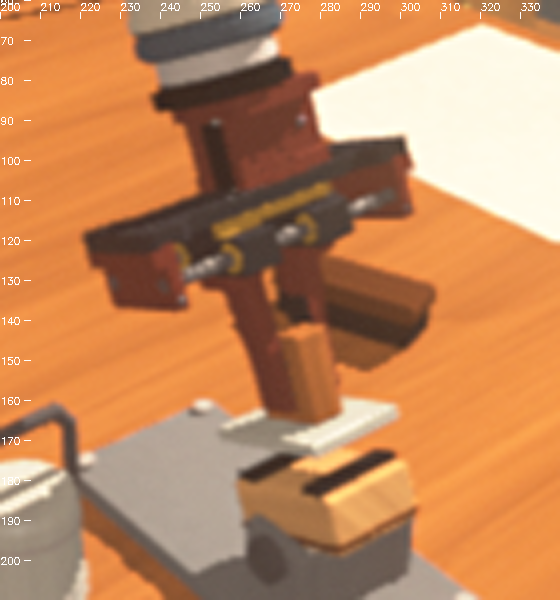

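View pics/side8.png

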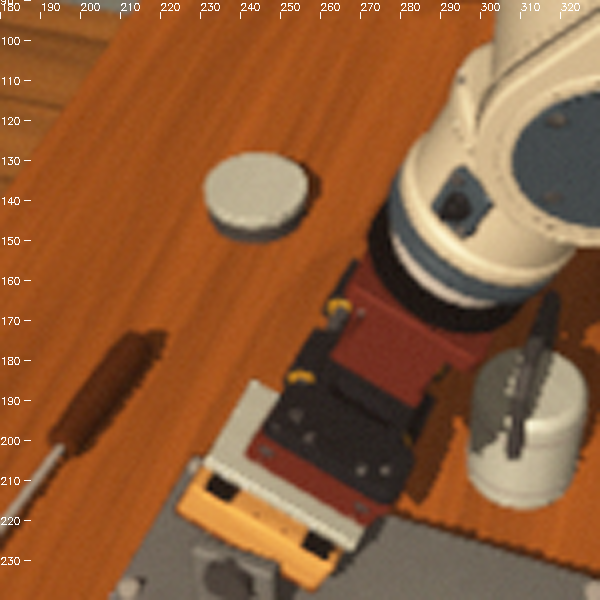

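```bash
python3 -m crank '[[[0.7,-0.1,0],[0,0,0],0.5],[[0.6,-0.1,0],[0,0,0],0.5],[[0.3,0,0],[0,0,0],0.5],[[0,0,0],[0,0,0],0.5],[[0,0,0],[0,0,0],0.5]]'
cat >> h.py <<'E'
def sense(n=6,th=23.3):
    o=[]
    for i in range(n):
        get_image("wrist"); s=get_obs(); o.append(np.r_[s["ft_force"],s["moment"],s["ee_pos"],s["orientation"]])
    o=np.array(o); m=o.mean(0); M=heelframe(th); df=m[:3]-[0.06,-.15,-2.06]; dm=m[3:6]-[.03,.47,.02]
    a=R.from_rotvec(m[9:]).as_matrix()
    print("t %.2f"%s["t"],"F up-slope,across,normal",M.T@df,"M about",M.T@dm,"sd",o[:,:6].std(0))
    q=np.array([646.4,30.6,58]); b=M.T@(m[6:9]-q); print("TCP",m[6:9],"in heel frame u,v,n",b,"tilt deg",np.degrees(np.arctan2(a[0,0],-a[2,0])),"yaw z",np.degrees(np.arctan2(a[1,2],a[0,2]))+90)
E
python3 - <<'E'
from h import *
sense()
E
```

```text
t: 14.7
ee_pos: [622.6, 33.0, 113.6]
orientation: [1.411, 0.859, -0.956]
ft_force: [0.0, 0.4, -1.7]
width: 21.9
t 15.00 F up-slope,across,normal [ 0.2 -0.   0.4] M about [-0.01 -0.02  0.  ] sd [0.62 0.5  0.34 0.02 0.03 0.03]
TCP [622.58  32.98 113.74] in heel frame u,v,n [ 0.07  0.71 60.66] tilt deg 23.356023200442312 yaw z -3.8981430274264994
```

```bash
for i in 1 2 3; do python3 -m crank '[[[0.1,0,0],[0,0,0],0.5],[[0,0,0],[0,0,0],0.5]]' >/dev/null; python3 -c "
from h import *
sense(5)"; done
```

```text
t 15.50 F up-slope,across,normal [-0.48  0.33 -0.29] M about [-0.   -0.01 -0.02] sd [0.5  0.64 0.59 0.02 0.02 0.01]
TCP [622.9   32.96 112.65] in heel frame u,v,n [-0.06  0.71 59.53] tilt deg 23.341362335580524 yaw z -3.8963499881976986
t 16.00 F up-slope,across,normal [-0.29  0.26  0.17] M about [-0.03 -0.02 -0.02] sd [0.16 0.63 0.51 0.02 0.02 0.03]
TCP [623.3   32.91 111.73] in heel frame u,v,n [-0.06  0.7  58.53] tilt deg 23.34105157410255 yaw z -3.8983299243810308
t 16.50 F up-slope,across,normal [-0.13  0.15  1.54] M about [-0.02 -0.   -0.01] sd [0.43 0.36 0.22 0.04 0.04 0.02]
TCP [623.75  32.89 110.9 ] in heel frame u,v,n [ 0.02  0.7  57.59] tilt deg 23.349892821306565 yaw z -3.8978216844451055
```

```bash
for i in 1; do python3 -m crank '[[[0.1,0,0],[0,0,0],0.5],[[0,0,0],[0,0,0],0.5]]' >/dev/null; python3 -c "
from h import *
sense(6)"; done;  python3 - <<'E'
from h import *
for n,b in dict(scene=(225,140,100,80),side=(200,165,110,80)).items():
    im=get_image(n); crop(im,*b,7,n+"9.png")
E
```

```text
t 17.05 F up-slope,across,normal [-0.54  0.34  6.6 ] M about [ 0.03  0.15 -0.02] sd [0.66 0.38 0.41 0.03 0.02 0.02]
TCP [624.1   32.88 110.08] in heel frame u,v,n [ 0.03  0.72 56.7 ] tilt deg 23.352802678782723 yaw z -3.8978806544519955
```

View pics/scene9.png

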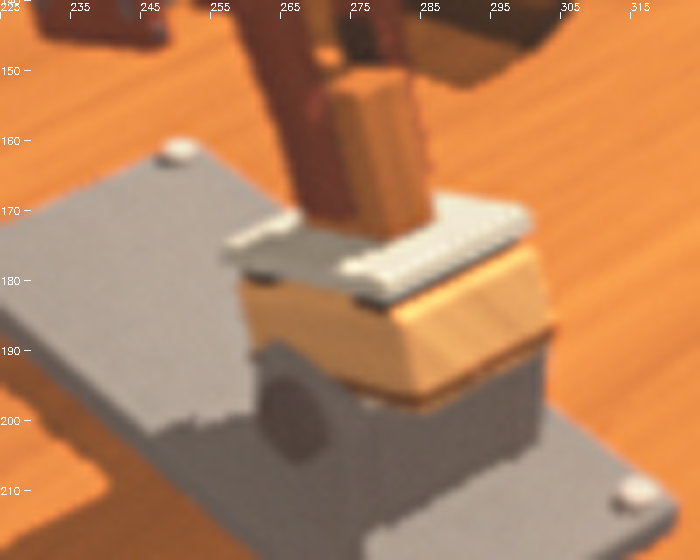

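View pics/side9.png

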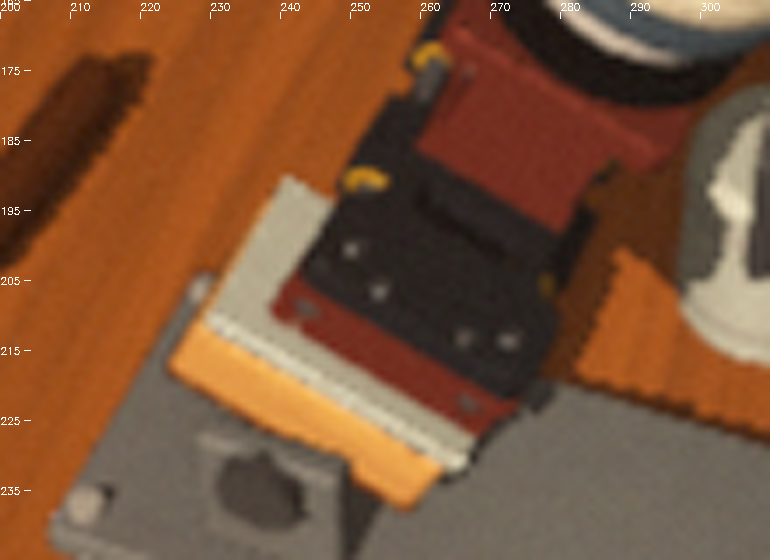

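```bash
python3 -m crank '[[[0,0.06,0],[0,0,0],0.5],[[0,0,0],[0,0,0],0.5]]' >/dev/null; python3 -c "
from h import *
sense(8)"; python3 -m crank '[[[0,-0.12,0],[0,0,0],0.5],[[0,0,0],[0,0,0],0.5]]' >/dev/null; python3 -c "
from h import *
sense(8)"
```

```text
t 17.80 F up-slope,across,normal [-2.3   1.17  7.68] M about [ 0.2   0.49 -0.02] sd [0.46 0.35 0.49 0.02 0.02 0.02]
TCP [624.25  32.85 109.92] in heel frame u,v,n [ 0.1   0.69 56.49] tilt deg 23.296219708030268 yaw z -3.8987134169729245
t 18.45 F up-slope,across,normal [ 1.3  -0.17  6.97] M about [-0.08 -0.21  0.  ] sd [0.66 0.64 0.4  0.04 0.09 0.02]
TCP [624.1   32.87 110.03] in heel frame u,v,n [ 0.    0.71 56.65] tilt deg 23.407509380233545 yaw z -3.8973484993240675
```

Compensating the 0.194 m lever gives a steady residual contact moment of about +0.044 Nm, meaning the low strip is pressed about 1.5 N more. I'll reduce tilt about 0.5° and relieve the tangential force.

```bash
cat >> h.py <<'E'
def bal(n=8,th=23.3,L=0.194):
    o=[]
    for i in range(n):
        get_image("wrist"); s=get_obs(); o.append(np.r_[s["ft_force"],s["moment"]])
    m=np.mean(o,0); M=heelframe(th); f=M.T@(m[:3]-[0.06,-.15,-2.06]); t=M.T@(m[3:]-[.03,.47,.02])
    mc=t[1]+L*f[0]; print("f",f,"Mcy %.3f"%mc,"Mcx %.3f"%(t[0]-L*f[1]),"F_low %.2f F_high %.2f"%((f[2]+mc/.03)/2,(f[2]-mc/.03)/2))
E
python3 -m crank '[[[0,0.04,0],[0,0,-0.5],0.5],[[0,0,0],[0,0,0],0.5]]' >/dev/null; python3 -c "
from h import *
bal(); sense(6)"
```

```text
f [ 1.46 -0.41  7.04] Mcy -0.094 Mcx 0.022 F_low 1.96 F_high 5.08
t 19.40 F up-slope,across,normal [ 1.75 -0.78  7.11] M about [-0.08 -0.37 -0.01] sd [0.3  0.44 0.56 0.01 0.02 0.01]
TCP [624.17  32.89 110.01] in heel frame u,v,n [ 0.06  0.73 56.6 ] tilt deg 22.888246699239783 yaw z -3.896717043473302
```

```bash
python3 -m crank '[[[0,0.04,0],[0,0,0.35],0.5],[[0,0,0],[0,0,0],0.5]]' >/dev/null; python3 -c "
from h import *
bal(10); sense(4)"
```

```text
f [ 0.67 -0.03  7.69] Mcy -0.030 Mcx 0.032 F_low 3.35 F_high 4.34
t 20.35 F up-slope,across,normal [ 0.86 -0.46  7.19] M about [ 0.02 -0.17  0.  ] sd [0.28 0.46 0.31 0.04 0.03 0.03]
TCP [624.13  32.87 109.92] in heel frame u,v,n [-0.01  0.71 56.53] tilt deg 23.193045161008914 yaw z -3.897453387186502
```

```bash
python3 -m crank '[[[0,0.03,0],[0,0,0.1],0.5],[[0,0,0],[0,0,0],0.5]]' >/dev/null; python3 -c "
from h import *
bal(10); sense(4)
for n,b in dict(scene=(225,140,100,80),side=(200,165,110,80),wrist=(190,120,140,80)).items():
    im=get_image(n); crop(im,*b,5 if n=='wrist' else 7,n+'10.png')
    import pickle; pickle.dump(im,open(n+'10.pkl','wb'))
"
```

```text
f [0.2  0.21 7.54] Mcy 0.056 Mcx 0.048 F_low 4.71 F_high 2.84
t 21.30 F up-slope,across,normal [0.16 0.3  8.02] M about [ 0.08  0.02 -0.  ] sd [0.53 0.7  0.76 0.03 0.04 0.03]
TCP [624.14  32.86 109.88] in heel frame u,v,n [-0.02  0.7  56.49] tilt deg 23.257452472770986 yaw z -3.897641684669594
```

View pics/wrist10.png

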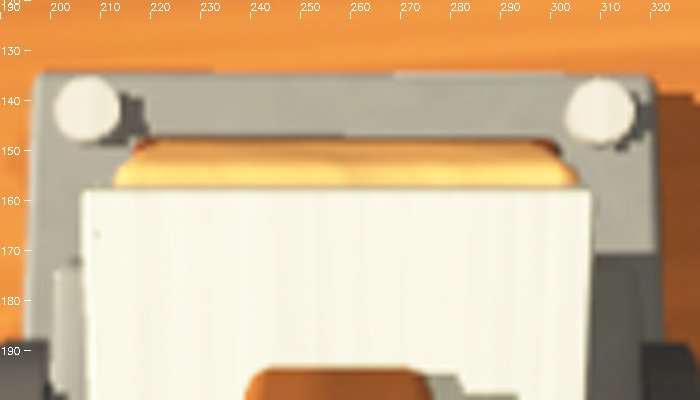

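View pics/scene10.png

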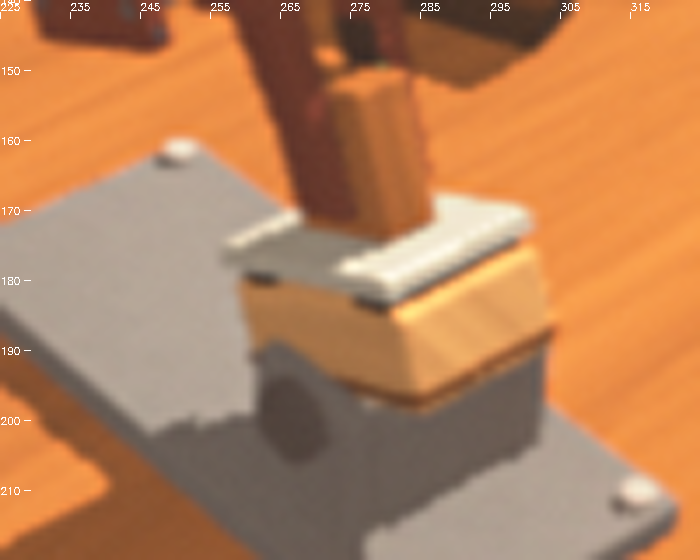

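View pics/side10.png

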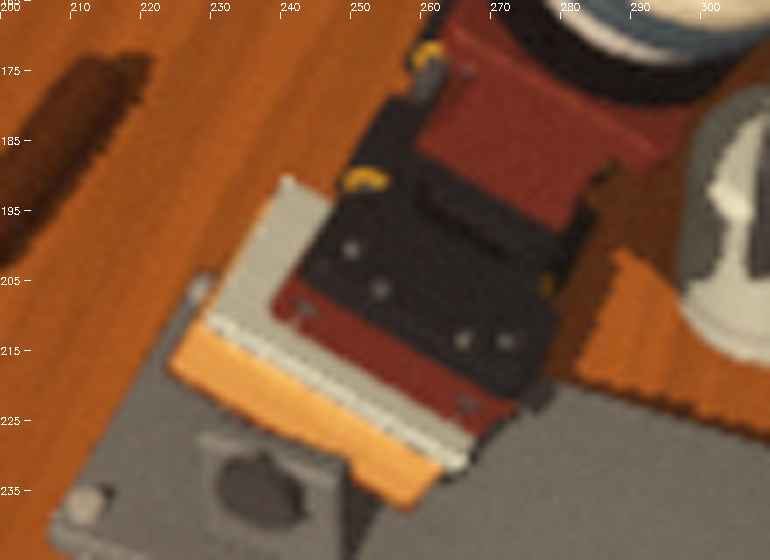

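```bash
python3 - <<'E'
from h import *
import pickle
M=heelframe(23.25); pin=np.array([646.4,30.6,58])
def cast(im,p,n):
    c,d=ray(im,*p); c=M.T@(c-pin); d=M.T@d; return (c+d*(n-c[2])/d[2])
C=lambda x0,y0,k:(lambda x,y:(x0+(x-(k-1)/2)/k,y0+(y-(k-1)/2)/k))
s=C(225,140,7);d=C(200,165,7);w=C(190,120,5)
I={n:pickle.load(open(n+'10.pkl','rb')) for n in("scene","side","wrist")}
for n,f,p,h,l in [("wrist",w,(83,190),46.8,"plate hi +y (45,30)"),("wrist",w,(591,190),46.8,"plate hi -y (45,-30)"),
 ("scene",s,(385,277),46.8,"plate hi -y"),("scene",s,(532,211),46.8,"plate hi +y"),("scene",s,(222,250),46.8,"plate lo -y (-45,-30)"),
 ("scene",s,(388,316),35,"heel hi -y"),("scene",s,(535,243),35,"heel hi +y"),("scene",s,(240,283),35,"heel lo -y"),
 ("side",d,(205,318),46.8,"plate hi +y"),("side",d,(288,178),46.8,"plate hi -y"),("side",d,(472,450),46.8,"plate lo +y"),
 ("side",d,(168,368),0,"heel hi +y n0?"),("side",d,(408,510),0,"heel lo +y n0")]:
    print(n,l,cast(I[n],f(*p),h))
E
```

```text
wrist plate hi +y (45,30) [43.32 30.38 46.8 ]
wrist plate hi -y (45,-30) [ 43.43 -28.6   46.8 ]
scene plate hi -y [ 45.76 -30.24  46.8 ]
scene plate hi +y [51.81 25.01 46.8 ]
scene plate lo -y (-45,-30) [-35.15 -35.12  46.8 ]
scene heel hi -y [ 46.04 -32.86  35.  ]
scene heel hi +y [48.1 26.2 35. ]
scene heel lo -y [-31.75 -33.86  35.  ]
side plate hi +y [42.21 33.83 46.8 ]
side plate hi -y [ 41.56 -27.14  46.8 ]
side plate lo +y [-48.08  25.88  46.8 ]
side heel hi +y n0? [43.29 26.4   0.  ]
side heel lo +y n0 [-45.22  26.67   0.  ]
```

Measured centring error is about -1.5 mm along the slope and +0.8 mm across, so the float is well centred. One small trim of the tilt, then a final look.

```bash
python3 -m crank '[[[0,0,0],[0,0,-0.05],0.5],[[0,0,0],[0,0,0],0.5]]' >/dev/null; python3 -c "
from h import *
bal(20); sense(4); st()
im=get_image('scene'); cv2.imwrite('pics/scene11.png',im['pixels'][:,:,::-1])
"
```

```text
f [0.24 0.31 7.52] Mcy 0.041 Mcx 0.026 F_low 4.44 F_high 3.08
t 22.90 F up-slope,across,normal [ 0.25 -0.06  7.66] M about [ 0.08  0.   -0.03] sd [0.13 0.47 0.81 0.02 0.02 0.02]
TCP [624.14  32.87 109.87] in heel frame u,v,n [-0.02  0.71 56.49] tilt deg 23.2085234730262 yaw z -3.8985045550965225
t 22.90 p [624.14  32.86 109.88] f [-2.56 -0.37  6.07] m [0.09 0.47 0.03] w 21.9
x [ 0.39 -0.03 -0.92] z [-0.07 -1.    0.  ]
```

View pics/scene11.png

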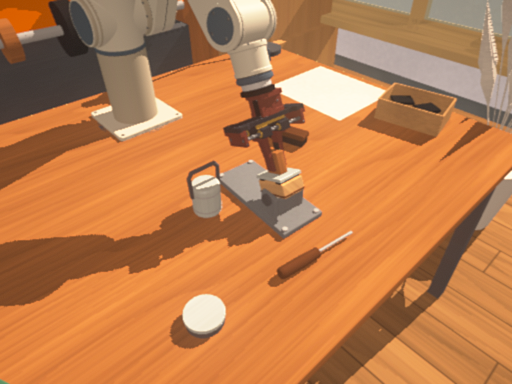

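The picture shows the float flush on the heel at (282,178), the canister upright at (206,195), and the brush, tin and screwdriver where they started. Handing in.

```bash
python3 -c "
from h import *
print(close_job()); st()"
```

```text
the job is handed in; nothing more can be done
None
the job is handed in; nothing more can be done
```

The job is handed in at about 23 s. I lifted the canister off the jack by its bail and stood it upright on the bench to the right of the jack. Then I gripped the float, tilted it to the measured slope of about 23.2°, and pressed it on both strips, still holding it there.

**Last checks:**
- **Pressing force:** about 7.5 N in total. I worked out the split as roughly 4.4 N on the low strip and 3.1 N on the high one, so about 1.5 mm and 1.0 mm of squeeze, with almost no sideways force.
- **Balance:** the split isn't exact. It shifts with tilt changes of under 0.1°, so I read the float as flush, but I didn't even it out further.
- **Position:** the float looked about 1.5 mm low along the slope and 0.8 mm off across. The gripper's yaw was within about 0.1° of the heel's. The wrist and side cameras agreed on the slope-wise offset, but the scene camera put it about 1.7 mm the other way; I left it as it was.
- **Slope by eye:** single-view estimates before contact ranged from about 22° to 27°. The touch measurement settled it.
- **Everything else:** in the last picture the canister was upright, and the brush, tin and screwdriver were where they started.

One unexplained moment: the arm rose about 3 mm with about 7 N of upward force as the fingers closed on the float. It went away when I lifted, and the float was held level.

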